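# Draw out the slide case and open it

### The job

The lidded slide case has been pushed back until its rear rim is almost under the riser shelf, which leaves no room for an upright gripper. Reach in at a slant, hook the fingertips behind the rear rim and gently draw the case out until its front sits flush against the metal stop strip. Then raise the lid by its knob and push it past its balance point so that it stays open by itself, with the case still flush against the strip; do not ram the strip or the riser, and leave the other things where they stand.

Things in the scene. Friction and masses are not known exactly. Their poses are not given: they have to be found in the camera images.
- case: Loose white slide case, 0.6 to 1.1 kg with lid, slides on the bench. Body 100 (x) by 160 (y) by 55 mm high, walls 4 mm; origin: centre of its underside; x points from front to rear (away from the robot). Along the rear face's top an outward rim, 12 mm deep (x 50 to 62 mm), 160 mm long, 4 mm thick (z 51 to 55 mm); nothing behind or below it.
- rear_rim (a point): Point on the case: middle of the rear edge of the rear rim, at the rim's top face (x +62, y 0, z 55 mm in the case frame).
- case_front (a point): Point on the case: middle of its front face, 6 mm above its underside (x -50, y 0, z 6 mm in the case frame).
- lid (a joint): Lid: plate 106 (x) by 164 by 6 mm with a knob, 0.12 kg, hinged at the case's rear top edge (axis along y at x +50, z 55.5 mm in the case frame, in the plane of the plate's underside). Value in rad: 0 shut, 1.85 stop, leaning back open. Nearly free hinge; balances near 1.5: short of it falls shut, past it falls open. The front edge rises and swings away from the robot.
- knob (a point): Centre of the lid's T-shaped knob: a round rod along y, 36 mm long, 14 mm thick with flat ends, on a 10 mm post in its middle, near the lid's front edge. In the lid's frame 90 mm before the hinge axis and 36 mm above it (91.5 mm above the bench when shut; gap of 23 mm between rod and lid). Pinched lightly (20 N) by its ends it turns between the fingers.
- strip: Fixed aluminium stop strip on the bench between the case and the robot, 16 (x) by 380 (y) by 12 mm high; origin: centre of its underside; its far face, against which the case's front goes, lies at x +8 mm in its frame, which points towards the riser.
- riser: Fixed riser shelf: white board 180 (x) by 580 (y) by 16 mm, underside 200 mm above the bench, 20 mm posts at x +-75, y +-277 mm; the warmer on it reaches 256 mm. Origin: on the bench below the board's centre; front edge at x -90 mm. At the start the case's rear rim (its middle) is 7 to 20 mm before that edge: an upright gripper behind the rim would meet the board.
- rack: Bystander: loose steel staining rack, 60 by 50 by 82 mm high; origin: centre of its underside.
- bottle: Bystander: loose amber bottle, 56 mm across, 120 mm high; origin: centre of its underside.
- mould: Bystander: loose shallow steel mould with a pink block, 60 by 45 by 18 mm; origin: centre of its underside.
Mind the look-alikes: they are no part of the job. What is shaped like the case but black is not meant.

How it is judged:
On the way, in this order (a step that is already met when the one before it is completed fails the run):
1. the fingers, reaching down behind the rear rim, have drawn the case at least 25 mm (distance of case from where it was at the start of the episode above 0.025 m and contact force between the fingers and case above 0.3 N and x of the grasp point in the frame of rear_rim above -0.045 m and z of the grasp point in the frame of rear_rim below 0.012 m and value of joint lid below 0.2 rad), for 0.1 s.
2. the case's front is flush against the stop strip (within 4 mm and 2 degrees), its lid still shut (x of case_front in the frame of strip below 0.012 m and angle between the x axis of case and the x axis of strip, either way round below 0.035 rad and y of case_front in the frame of strip between -0.11 and 0.11 m and height (world z) of case_front below 0.01 m and angle between case's own z axis and vertical below 0.05 rad and value of joint lid below 0.2 rad), for 0.2 s.
At the end, for the whole second after the job is handed in: The case stands level on the bench, its front within 4 mm of the stop strip's far face and within 2 degrees of parallel, its middle within 110 mm of the strip's middle; the lid stays open by itself beyond 1.7 rad; all at rest (x of case_front in the frame of strip below 0.012 m and angle between the x axis of case and the x axis of strip, either way round below 0.035 rad and y of case_front in the frame of strip between -0.11 and 0.11 m and height (world z) of case_front below 0.01 m and angle between case's own z axis and vertical below 0.05 rad and value of joint lid above 1.7 rad and linear speed of case below 0.01 m/s and velocity of joint lid between -0.1 and 0.1 rad/s); the robot touches nothing.
It fails at once if the rack, the bottle or the mould is shifted more than 25 mm or tipped (distance of any of rack, bottle, mould from where it was at the start of the episode above 0.025 m or angle between any of rack, bottle, mould's own z axis and vertical above 0.35 rad).
It fails at once if the case is rammed against the strip with more than 45 N (contact force between case and strip above 45 N).
It fails at once if the robot rams the riser with more than 20 N (contact force between any of the arm, the fingers and riser above 20 N).
It fails at once if the case is tipped (angle between case's own z axis and vertical above 0.25 rad).
It also fails if it takes over 50 s, if anything falls off the work surface, if the arm or the gripper's body presses on something with over 40 N, if the wrist force passes 120 N, or if a joint passes its speed limit or range.

### The arm

A 6-joint arm with a two-finger parallel gripper is mounted at the origin on the work surface. World frame = base frame: x ahead of the robot, y to its left, z up, the work surface at z = 0. Lengths are in m, angles in rad, forces in N, time in s.
With the tool pointing down it reaches from about 0.4 to 0.925 m from the base axis. Payload 3.4 kg.
Tool frame: the origin (TCP) lies midway between the tips of the shut fingers; the grasp point (between the pads) lies 19 mm behind it; z points along the fingers, y is the line along which they close (so a half turn about z gives the same grasp; the last joint's range is limited). The gripper opens to 85 mm and grips with 20 to 120 N. Pads are 22 mm wide; open, the fingers measure 114 mm over their backs; the gripper's body (76 mm by 85 mm) begins 54 mm behind the grasp point. The pads swing forward as they close: fully open they stand 13 mm farther back than shut.
Start: joints at [1.157, 0.307, 1.506, -0, 1.328, -0.073], TCP at [0.192, 0.542, 0.231] pointing down, gripper open.
Joint ranges: [-3.12, 3.12], [-1.05, 2.28], [0.14, 2.33], [-1.42, 4.57], [0.1, 2.73], [-2.68, 2.68]. Speed limits (rad/s): [2.57, 2.57, 3.14, 3.14, 3.14, 3.14].

### API

Orientations are given as a unit quaternion [w, x, y, z].
In Python, from rig import * gives the robot as it stands. The module is installed in compiled form; this text tells all that it offers.
- The arm moves only by the shell command python3 -m jog 'ROWS'. ROWS is JSON, a list of rows, each an object of numbers: "dx", "dy", "dz": the shift along the tool's x, y, z in mm; "wx", "wy", "wz": the turn, a rotation vector about the tool's x, y, z in rad; "hand": the opening, from -1 (shut) to 1 (fully open), so that 0 is half open. A call has exactly 10 rows; each row is the pose to reach, as a shift and turn from the pose commanded when the call began, along the tool's axes at that moment; what a row does not reach only later rows make up. A row lasts 1/10 s, in which the tool goes at most 50 mm and 8.59 degrees, less where a joint would pass 70% of its speed; a pose out of reach is approached as far as the arm can. A call with a gripper value outside its range is refused whole. The fingers move at their own pace and stop on an object; the grip force is fixed at half the most. Time passes only in rows, so rows that repeat a pose let the fingers close, or fill a call up. It gives the time, the measured TCP pose, the force, the opening and the grip force at its end, in the units of the state.
- observe(): the state, without advancing time (a new reading comes with each control period).
- grab_frame(name): name is "scene" or "top"; returns the picture (420x560x3 uint8, red, green, blue); there is no depth.
- camera_params(name): a dict with "camera_matrix" (3x3 intrinsics, pixels), "world_from_camera" (4x4, takes a point from camera to world coordinates). Camera axes: x right, y down, z forward; pixel columns grow to the right and rows downward; lengths in m; the calibration is good to about 2 mm. A picture is of the moment at which its call begins. camera_params takes no time and is no camera call.
- hand_in(): hands the job in; it is judged then, once.
Trained networks look in the newest picture that a camera, given by its name, has taken for a name from the list of things; names that differ only in an ending like _2 or _b are one class to them, and where a whole thing is asked for, a point or a joint stands for the part that bears it (a point fixed in the world has none). Each returns a list of dicts, best first, with "conf" (0 to 1); they miss things now and then, are a little off and sometimes report something else, mostly with a low value. They report only what shows in the picture. A call takes as long as a camera call. They do not tell look-alikes from the thing itself.
- find_in(camera, query): "bbox" ([left, top, right, bottom] in pixels, round what is visible of it).
- cut_out(camera, query): "mask" (420x560 bool, what is visible of it) and "bbox" ([left, top, right, bottom] in pixels, round what is visible of it).
The state is a dict: "time_s": time; "joints": joint angles; "joint_vel": joint speeds; "joint_efforts": joint torques, N m; "ee_pos": TCP position; "ee_rot": TCP orientation; "force": force on the tool from outside, world axes, zero at the start; "torque": the same for the moment, N m; "grip_width": finger opening in m; "grasp_force": force on a finger pad.
Only numpy, scipy, OpenCV 4.12 (cv2) and the standard library are available. Lean on these libraries where they do the work, as an engineer would, in place of code of your own. Each camera call takes 0.05 s, during which the arm holds its last target. There are 200 camera calls.

## Working session

There is one attempt and no reset: what is moved stays moved. The work goes in short steps, Python scripts to look and compute and a shell command to move; the robot and the scene stay as the last step left them, time stands still between calls to the robot, and variables do not carry over. Pictures are saved under pics/ and viewed, at most 13 in all, crops included, and the job is handed in when it is done.

```bash
mkdir -p pics
python3 - <<'E'
from rig import *
import cv2,numpy as np
for n in("scene","top"):
    im=grab_frame(n);cv2.imwrite(f"pics/{n}0.png",im[...,::-1])
    p=camera_params(n);print(n,np.round(p["camera_matrix"],1).tolist(),np.round(p["world_from_camera"],3).tolist())
    for q in("case","knob","strip","riser","rack","bottle","mould"):
        print(q,[(np.round(d["bbox"]).tolist(),round(d["conf"],2)) for d in find_in(n,q)][:3])
s=observe();print(s)
E
```

```text
scene [[385.0, 0.0, 282.4], [0.0, 385.0, 203.7], [0.0, 0.0, 1.0]] [[-0.997, 0.059, -0.052, 0.597], [0.079, 0.705, -0.704, 0.904], [-0.005, -0.706, -0.708, 0.859], [0.0, 0.0, 0.0, 1.0]]
case [([236.0, 186.0, 280.0, 244.0], 0.71), ([345.0, 216.0, 409.0, 263.0], 0.6)]
knob [([183.0, 298.0, 268.0, 371.0], 0.97), ([348.0, 219.0, 411.0, 252.0], 0.68), ([236.0, 186.0, 279.0, 230.0], 0.57)]
strip [([306.0, 167.0, 316.0, 256.0], 0.73)]
riser [([145.0, 99.0, 234.0, 292.0], 0.6), ([302.0, 164.0, 314.0, 256.0], 0.33)]
rack [([234.0, 148.0, 257.0, 172.0], 0.69), ([148.0, 101.0, 236.0, 297.0], 0.41)]
bottle [([232.0, 231.0, 257.0, 268.0], 0.61)]
mould [([283.0, 266.0, 307.0, 289.0], 0.63), ([237.0, 148.0, 257.0, 175.0], 0.3)]
top [[399.6, 0.0, 273.7], [0.0, 399.6, 212.2], [0.0, 0.0, 1.0]] [[0.009, -0.982, 0.19, 0.311], [-1.0, -0.009, 0.002, 0.119], [-0.001, -0.19, -0.982, 1.209], [0.0, 0.0, 0.0, 1.0]]
case [([117.0, 130.0, 184.0, 192.0], 0.93), ([206.0, 263.0, 258.0, 330.0], 0.88), ([250.0, 169.0, 307.0, 211.0], 0.78)]
knob [([250.0, 168.0, 305.0, 208.0], 0.93), ([205.0, 267.0, 252.0, 327.0], 0.92
[... 300 characters left out ...]
)]
{'time_s': 0.8, 'joints': array([ 1.15748812e+00,  3.06751904e-01,  1.50638538e+00,  8.84831961e-06,
        1.32842192e+00, -7.35273512e-02]), 'joint_vel': array([ 0.00135703,  0.00013224, -0.0013913 , -0.00181664, -0.00072588,
       -0.00088665]), 'joint_efforts': array([ 1.29577500e-03, -4.57401502e+01, -2.52320123e+01, -1.39845602e-04,
        6.28900798e-04, -1.64284023e-05]), 'ee_pos': array([0.19167282, 0.54211724, 0.23133801]), 'ee_rot': array([-1.36552309e-07,  1.69075404e-01,  9.85603119e-01,  1.72695965e-05]), 'force': array([-0.54869956,  0.05681326, -0.51111648]), 'torque': array([-0.04596938,  0.02253171, -0.02117504]), 'grasp_force': 0.0, 'grip_width': 0.08536504528482909}
```

View pics/scene0.png

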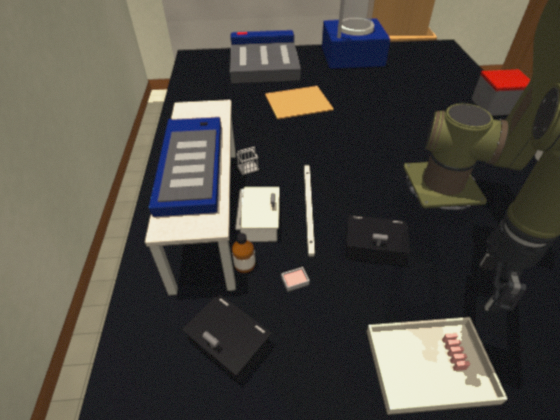

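View pics/top0.png

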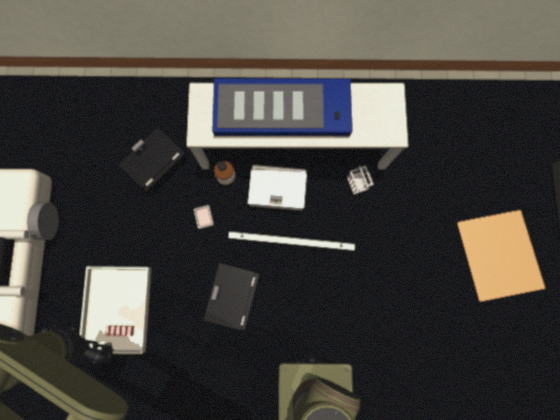

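The white case sits at top-view pixels ~(250-306, 166-210), the strip runs (229,236)-(354,247), the riser board's front edge is around row 147, the bottle is at (224,173), the rack at (360,180) and the black look-alikes are elsewhere. I'll measure these from pixels.

```bash
cat > h.py <<'E'
from rig import *
import cv2,numpy as np
from scipy.spatial.transform import Rotation as R
def ray(n,uv,z):
    p=camera_params(n);K=p["camera_matrix"];T=p["world_from_camera"]
    d=T[:3,:3]@np.linalg.solve(K,[uv[0],uv[1],1.]);o=T[:3,3]
    return o+d*(z-o[2])/d[2]
def proj(n,X):
    p=camera_params(n);T=np.linalg.inv(p["world_from_camera"]);c=T[:3,:3]@np.array(X)+T[:3,3]
    u=p["camera_matrix"]@c;return u[:2]/u[2]
E
python3 - <<'E'
from h import *
im=grab_frame("top")
def crop(im,x0,y0,x1,y1,k):return cv2.resize(im[y0:y1,x0:x1],None,fx=k,fy=k,interpolation=cv2.INTER_CUBIC)
cv2.imwrite("pics/c1.png",crop(im,200,130,380,260,4.4)[...,::-1])
hsv=im.max(2).astype(int)
def rect(x0,y0,x1,y1,z,th,nm):
    m=np.zeros(hsv.shape,np.uint8);m[y0:y1,x0:x1]=hsv[y0:y1,x0:x1]>th
    n,l,st,_=cv2.connectedComponentsWithStats(m);i=1+st[1:,4].argmax()
    pts=np.argwhere(l==i)[:,::-1].astype(np.float32)
    W=np.array([ray("top",p,z)[:2] for p in pts]).astype(np.float32)
    r=cv2.minAreaRect(W);print(nm,st[i],np.round(r[0],4),np.round(r[1],4),round(r[2],2))
    print(np.round(cv2.boxPoints(r),4).tolist())
rect(240,160,315,216,.0615,110,"lid");rect(220,228,362,256,.012,110,"strip")
rect(180,80,415,149,.216,110,"riser")
for n,uv,z in(("bottle",(224,174),.06),("rack",(359,180),.05),("mould",(204,217),.01)):print(n,np.round(ray("top",uv,z),3))
# scene cam
for q in("bottle","rack","mould"):
    for d in cut_out("top",q)[:1]:
        v=np.argwhere(d["mask"])[:,::-1];print(q,v.mean(0),v.min(0),v.max(0))
E
```

```text
lid [ 247  166   60   43 2225] [0.6101 0.1128] [0.1683 0.1206] 85.35
[[0.5432000160217285, 0.033799998462200165], [0.6633999943733215, 0.024000000208616257], [0.6771000027656555, 0.19169999659061432], [0.5569000244140625, 0.20149999856948853]]Traceback (most recent call last):
  File "<stdin>", line 13, in <module>
  File "<stdin>", line 10, in rect
  File "h.py", line 5, in ray
    p=camera_params(n);K=p["camera_matrix"];T=p["world_from_camera"]
ValueError: time passes only in moves, steps and waits
```

View pics/c1.png

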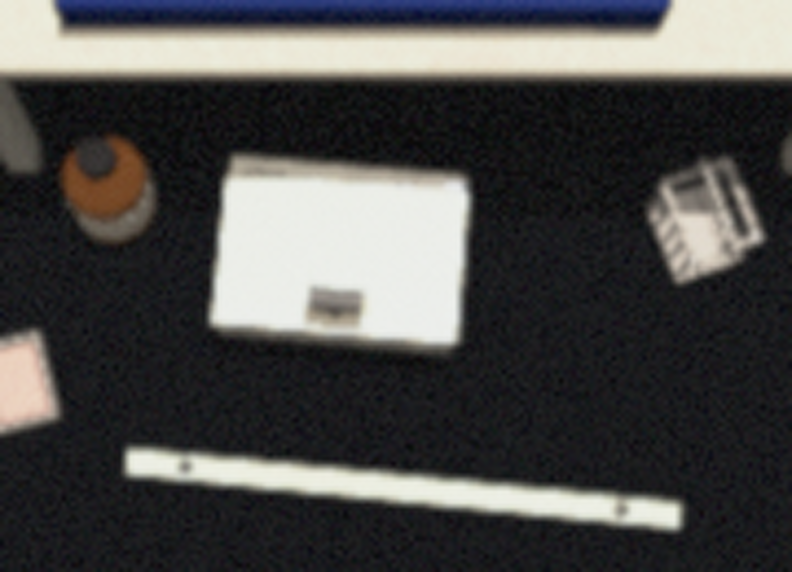

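The case is at crop (210-470, 155-355), rim at its top edge with ~20 px clear to the board; bottle is left at (110,190), rack right at (705,220). Caching parameters and getting the rest.

```bash
python3 - <<'E'
from rig import *
import json
json.dump({n:{k:v.tolist() for k,v in camera_params(n).items() if k in("camera_matrix","world_from_camera")} for n in("scene","top")},open("cam.json","w"))
E
sed -i 's/^from scipy/import json\nfrom scipy/; ' h.py; sed -i '/^def ray/i P={n:{k:np.array(v) for k,v in d.items()} for n,d in json.load(open("cam.json")).items()}' h.py; sed -i 's/camera_params(n)/P[n]/' h.py
cat >> h.py <<'E'
def rect(im,b,z,nm,th=110,n="top"):
    x0,y0,x1,y1=b
    m=np.zeros(im.shape[:2],np.uint8);m[y0:y1,x0:x1]=im.max(2)[y0:y1,x0:x1]>th
    _,l,st,_=cv2.connectedComponentsWithStats(m);i=1+st[1:,4].argmax()
    c=max(cv2.findContours((l==i).astype(np.uint8),0,2)[0],key=len)[:,0]
    W=np.array([ray(n,p,z)[:2] for p in c]).astype(np.float32)
    r=cv2.minAreaRect(W);print(nm,np.round(r[0],4),np.round(r[1],4),round(r[2],2),np.round(cv2.boxPoints(r),4).tolist())
E
python3 - <<'E'
from h import *
im=cv2.imread("pics/top0.png")
rect(im,(240,160,315,216),.0615,"lid");rect(im,(220,228,362,256),.012,"strip");rect(im,(180,80,415,149),.216,"riser")
for n,uv,z in(("bottle",(224,174),.06),("rack",(359,180),.05),("mould",(204,217),.01)):print(n,np.round(ray("top",uv,z),3))
o=np.array((200,130))
for n,uv,z in (("lidFL",(211,327),.0615),("lidFR",(458,347),.0615),("lidRL",(226,177),.0615),("lidRR",(468,186),.0615),("rimL",(233,156),.055),("rimR",(467,174),.055),("knob",(335,293),.0985),("edgeL",(60,78),.208),("edgeR",(780,78),.208),
 ("stL",(127,448),.012),("stR",(682,502),.012)):
    print(n,np.round(ray("top",o+np.array(uv)/4.4-.4,z),4))
E
```

```text
lid [0.6101 0.1129] [0.1681 0.1207] 85.37 [[0.5432000160217285, 0.03400000184774399], [0.6635000109672546, 0.02419999986886978], [0.6769999861717224, 0.19179999828338623], [0.5566999912261963, 0.20149999856948853]]
strip [0.4559 0.0698] [0.3817 0.0208] 84.87 [[0.4284999966621399, -0.1193000003695488], [0.44920000433921814, -0.12120000272989273], [0.48339998722076416, 0.2590000033378601], [0.4625999927520752, 0.26089999079704285]]
riser [0.7725 0.0634] [0.1906 0.5821] 0.52 [[0.6746000051498413, 0.35359999537467957], [0.6798999905586243, -0.22849999368190765], [0.8704000115394592, -0.22679999470710754], [0.8651999831199646, 0.35530000925064087]]
bottle [0.648 0.271 0.06 ]
rack [ 0.636 -0.133  0.05 ]
mould [0.526 0.334 0.01 ]
lidFL [0.557  0.199  0.0615]
lidFR [0.5449 0.0342 0.0615]
lidRL [0.6612 0.191  0.0615]
lidRR [0.6563 0.0268 0.0615]
rimL [0.6782 0.187  0.055 ]
rimR [0.6668 0.0269 0.055 ]
knob [0.5724 0.1165 0.0985]
edgeL [0.6773 0.2825 0.208 ]
edgeR [ 0.6812 -0.1485  0.208 ]
stL [0.4821 0.2583 0.012 ]
stR [ 0.4483 -0.122   0.012 ]
```

```bash
cat >> h.py <<'E'
def tool(yaw,tilt):  # tool y along case y, tool z forward-down
    y=np.array([-np.sin(yaw),np.cos(yaw),0]);h=np.array([np.cos(yaw),np.sin(yaw),0])
    z=h*np.sin(tilt)-np.array([0,0,1])*np.cos(tilt)
    return R.from_matrix(np.c_[np.cross(y,z),y,z])
def q2R(q):return R.from_quat(np.r_[q[1:],q[0]])
def goto(p,Rt,s=None):
    s=s or observe();R0=q2R(s["ee_rot"])
    print("d",np.round(R0.inv().apply(np.array(p)-s["ee_pos"])*1000,1),"w",np.round((R0.inv()*Rt).as_rotvec(),3),"t",s["time_s"])
YAW=-np.radians(5.1)
E
python3 - <<'E'
from h import *
Rt=tool(YAW,np.radians(30));F=np.array([.710,.103,.025]);z=Rt.apply([0,0,1])
print(F-.2*z,z);goto(F-.2*z,Rt)
E
```

```text
[0.61039589 0.11188943 0.19820508] [ 0.49802053 -0.04444715 -0.8660254 ]
d [-538.2 -266.1   33.1] w [-0.066 -0.521 -0.245] t 0.85
```

```bash
python3 -m jog '[{"dx":-45,"dy":-22,"wx":-0.006,"wy":-0.05,"wz":-0.02,"hand":1},{"dx":-90,"dy":-44,"wx":-0.012,"wy":-0.1,"wz":-0.05,"hand":1},{"dx":-135,"dy":-66,"wx":-0.018,"wy":-0.15,"wz":-0.07,"hand":1},{"dx":-180,"dy":-89,"dz":5,"wx":-0.024,"wy":-0.2,"wz":-0.09,"hand":1},{"dx":-225,"dy":-111,"dz":8,"wx":-0.03,"wy":-0.25,"wz":-0.11,"hand":1},{"dx":-270,"dy":-133,"dz":10,"wx":-0.035,"wy":-0.3,"wz":-0.14,"hand":1},{"dx":-315,"dy":-156,"dz":12,"wx":-0.04,"wy":-0.35,"wz":-0.16,"hand":1},{"dx":-360,"dy":-178,"dz":15,"wx":-0.048,"wy":-0.4,"wz":-0.19,"hand":1},{"dx":-405,"dy":-200,"dz":20,"wx":-0.054,"wy":-0.45,"wz":-0.21,"hand":1},{"dx":-440,"dy":-220,"dz":25,"wx":-0.066,"wy":-0.521,"wz":-0.245,"hand":1}]'
python3 - <<'E'
from h import *
Rt=tool(YAW,np.radians(30));F=np.array([.710,.103,.025]);z=Rt.apply([0,0,1]);goto(F-.2*z,Rt)
E
```

```text
d [-538.2 -266.1   33.1] w [-0.066 -0.521 -0.245] t 0.85schema error: expected keys dx, dy, dz, wx, wy, wz, hand
```

```bash
python3 -m jog '[{"dx":-45,"dy":-22,"dz":0,"wx":-0.006,"wy":-0.05,"wz":-0.02,"hand":1},{"dx":-90,"dy":-44,"dz":0,"wx":-0.012,"wy":-0.1,"wz":-0.05,"hand":1},{"dx":-135,"dy":-66,"dz":0,"wx":-0.018,"wy":-0.15,"wz":-0.07,"hand":1},{"dx":-180,"dy":-89,"dz":5,"wx":-0.024,"wy":-0.2,"wz":-0.09,"hand":1},{"dx":-225,"dy":-111,"dz":8,"wx":-0.03,"wy":-0.25,"wz":-0.11,"hand":1},{"dx":-270,"dy":-133,"dz":10,"wx":-0.035,"wy":-0.3,"wz":-0.14,"hand":1},{"dx":-315,"dy":-156,"dz":12,"wx":-0.04,"wy":-0.35,"wz":-0.16,"hand":1},{"dx":-360,"dy":-178,"dz":15,"wx":-0.048,"wy":-0.4,"wz":-0.19,"hand":1},{"dx":-405,"dy":-200,"dz":20,"wx":-0.054,"wy":-0.45,"wz":-0.21,"hand":1},{"dx":-440,"dy":-220,"dz":25,"wx":-0.066,"wy":-0.521,"wz":-0.245,"hand":1}]'
python3 - <<'E'
from h import *
Rt=tool(YAW,np.radians(30));F=np.array([.710,.103,.025]);z=Rt.apply([0,0,1]);goto(F-.2*z,Rt)
E
```

```text
time_s: 1.85
ee_pos: [0.5361, 0.187, 0.2078]
ee_rot: [0.261, 0.043, 0.964, -0.011]
force: [0.6, -1.3, -0.7]
grip_width: 0.0854
grasp_force: 0.0
d [-64.8 -68.3  48.9] w [0.002 0.006 0.   ] t 1.85
```

```bash
python3 -m jog '[{"dx":-22,"dy":-23,"dz":16,"wx":0,"wy":0,"wz":0,"hand":1},{"dx":-44,"dy":-46,"dz":32,"wx":0,"wy":0,"wz":0,"hand":1},{"dx":-65,"dy":-68,"dz":49,"wx":0.002,"wy":0.006,"wz":0,"hand":1},{"dx":-65,"dy":-68,"dz":65,"wx":0.002,"wy":0.006,"wz":0,"hand":1},{"dx":-65,"dy":-68,"dz":85,"wx":0.002,"wy":0.006,"wz":0,"hand":1},{"dx":-65,"dy":-68,"dz":105,"wx":0.002,"wy":0.006,"wz":0,"hand":1},{"dx":-65,"dy":-68,"dz":125,"wx":0.002,"wy":0.006,"wz":0,"hand":1},{"dx":-65,"dy":-68,"dz":145,"wx":0.002,"wy":0.006,"wz":0,"hand":1},{"dx":-65,"dy":-68,"dz":150,"wx":0.002,"wy":0.006,"wz":0,"hand":1},{"dx":-65,"dy":-68,"dz":150,"wx":0.002,"wy":0.006,"wz":0,"hand":1}]'
python3 - <<'E'
from h import *
Rt=tool(YAW,np.radians(30));F=np.array([.710,.103,.025]);goto(F,Rt)
im=grab_frame("scene");cv2.imwrite("pics/s2.png",cv2.resize(im[100:300,130:400],None,fx=2.9,fy=2.9,interpolation=2)[...,::-1])
E
```

```text
time_s: 2.85
ee_pos: [0.6577, 0.1085, 0.108]
ee_rot: [0.255, 0.043, 0.966, -0.012]
force: [0.8, 1.0, 0.4]
grip_width: 0.0856
grasp_force: 0.0
d [-4.8 -0.6 98.1] w [-0.002 -0.008  0.   ] t 2.85
```

View pics/s2.png

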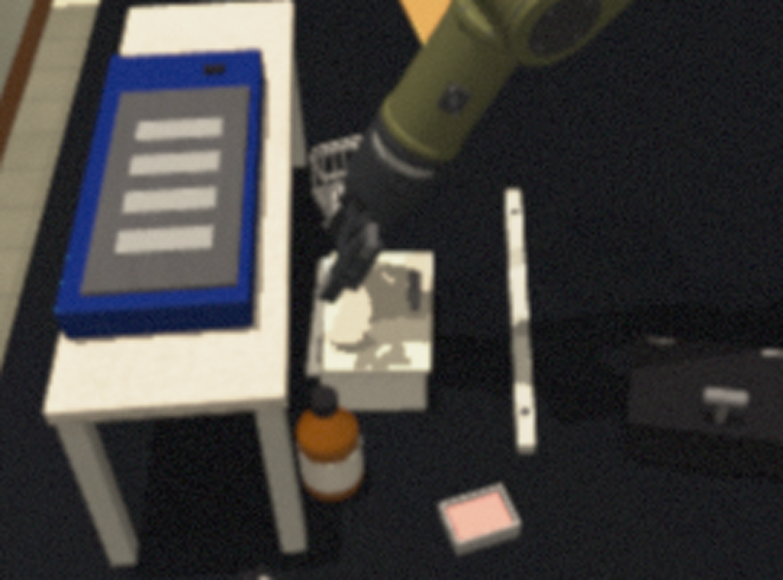

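The gripper is slanted with tips (crop 335,290) just above the rear of the lid, clear of the board (edge at column ~290), rack and bottle. Insert along the tool axis, slightly further back.

```bash
python3 -m jog '[{"dx":-9,"dy":0,"dz":0,"wx":0,"wy":-0.008,"wz":0,"hand":1},{"dx":-9,"dy":0,"dz":10,"wx":0,"wy":-0.008,"wz":0,"hand":1},{"dx":-9,"dy":0,"dz":20,"wx":0,"wy":-0.008,"wz":0,"hand":1},{"dx":-9,"dy":0,"dz":30,"wx":0,"wy":-0.008,"wz":0,"hand":1},{"dx":-9,"dy":0,"dz":40,"wx":0,"wy":-0.008,"wz":0,"hand":1},{"dx":-9,"dy":0,"dz":50,"wx":0,"wy":-0.008,"wz":0,"hand":1},{"dx":-9,"dy":0,"dz":60,"wx":0,"wy":-0.008,"wz":0,"hand":1},{"dx":-9,"dy":0,"dz":67,"wx":0,"wy":-0.008,"wz":0,"hand":1},{"dx":-9,"dy":0,"dz":72,"wx":0,"wy":-0.008,"wz":0,"hand":1},{"dx":-9,"dy":0,"dz":75,"wx":0,"wy":-0.008,"wz":0,"hand":1}]'
python3 - <<'E'
from h import *
Rt=tool(YAW,np.radians(30));F=np.array([.714,.103,.025]);goto(F,Rt)
im=grab_frame("top");cv2.imwrite("pics/t3.png",cv2.resize(im[130:260,200:380],None,fx=4.4,fy=4.4,interpolation=2)[...,::-1])
E
```

```text
time_s: 3.9
ee_pos: [0.7028, 0.1045, 0.0475]
ee_rot: [0.259, 0.043, 0.965, -0.012]
force: [-0.1, 0.8, -0.7]
grip_width: 0.0853
grasp_force: 0.0
d [ 1.5 -0.4 25.1] w [-0.002  0.002 -0.   ] t 3.9
```

```bash
python3 -m jog '[{"dx":0,"dy":0,"dz":8,"wx":0,"wy":0,"wz":0,"hand":1},{"dx":0,"dy":0,"dz":16,"wx":0,"wy":0,"wz":0,"hand":1},{"dx":0,"dy":0,"dz":24,"wx":0,"wy":0,"wz":0,"hand":1},{"dx":0,"dy":0,"dz":25,"wx":0,"wy":0,"wz":0,"hand":1},{"dx":2.6,"dy":0,"dz":23.5,"wx":0,"wy":0,"wz":0,"hand":1},{"dx":5.2,"dy":0,"dz":22,"wx":0,"wy":0,"wz":0,"hand":1},{"dx":7.8,"dy":0,"dz":20.5,"wx":0,"wy":0,"wz":0,"hand":1},{"dx":10.4,"dy":0,"dz":19,"wx":0,"wy":0,"wz":0,"hand":1},{"dx":13,"dy":0,"dz":17.5,"wx":0,"wy":0,"wz":0,"hand":1},{"dx":15.6,"dy":0,"dz":16,"wx":0,"wy":0,"wz":0,"hand":1}]'
python3 -m jog '[{"dx":2.6,"dy":0,"dz":-1.5,"wx":0,"wy":0,"wz":0,"hand":1},{"dx":5.2,"dy":0,"dz":-3,"wx":0,"wy":0,"wz":0,"hand":1},{"dx":7.8,"dy":0,"dz":-4.5,"wx":0,"wy":0,"wz":0,"hand":1},{"dx":10.4,"dy":0,"dz":-6,"wx":0,"wy":0,"wz":0,"hand":1},{"dx":13,"dy":0,"dz":-7.5,"wx":0,"wy":0,"wz":0,"hand":1},{"dx":15.6,"dy":0,"dz":-9,"wx":0,"wy":0,"wz":0,"hand":1},{"dx":18.2,"dy":0,"dz":-10.5,"wx":0,"wy":0,"wz":0,"hand":1},{"dx":20.8,"dy":0,"dz":-12,"wx":0,"wy":0,"wz":0,"hand":1},{"dx":20.8,"dy":0,"dz":-12,"wx":0,"wy":0,"wz":0,"hand":1},{"dx":20.8,"dy":0,"dz":-12,"wx":0,"wy":0,"wz":0,"hand":1}]'
python3 - <<'E'
from h import *
print(observe()["force"])
im=grab_frame("top");cv2.imwrite("pics/t4.png",cv2.resize(im[130:260,200:380],None,fx=4.4,fy=4.4,interpolation=2)[...,::-1])
E
```

```text
time_s: 4.95
ee_pos: [0.698, 0.1053, 0.0273]
ee_rot: [0.261, 0.043, 0.964, -0.012]
force: [3.8, -1.7, 0.4]
grip_width: 0.0854
grasp_force: 1.8
time_s: 5.95
ee_pos: [0.6743, 0.1076, 0.0273]
ee_rot: [0.261, 0.043, 0.964, -0.012]
force: [3.2, 2.1, 2.8]
grip_width: 0.0854
grasp_force: 2.4
[3.20074818 2.1191588  2.77953944]
```

View pics/t4.png

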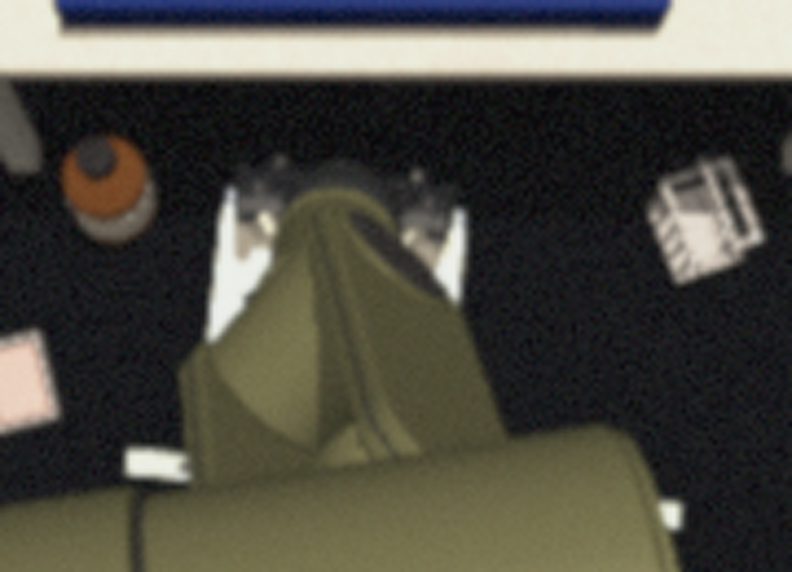

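The case follows (rim corner moved from crop row 156 to ~187, drag force ~4 N). Continue, slowing near the strip.

```bash
python3 -m jog '[{"dx":3.5,"dy":0,"dz":-2,"wx":0,"wy":0,"wz":0,"hand":1},{"dx":7,"dy":0,"dz":-4,"wx":0,"wy":0,"wz":0,"hand":1},{"dx":10.5,"dy":0,"dz":-6,"wx":0,"wy":0,"wz":0,"hand":1},{"dx":14,"dy":0,"dz":-8,"wx":0,"wy":0,"wz":0,"hand":1},{"dx":17.5,"dy":0,"dz":-10,"wx":0,"wy":0,"wz":0,"hand":1},{"dx":21,"dy":0,"dz":-12,"wx":0,"wy":0,"wz":0,"hand":1},{"dx":24.5,"dy":0,"dz":-14,"wx":0,"wy":0,"wz":0,"hand":1},{"dx":28,"dy":0,"dz":-16,"wx":0,"wy":0,"wz":0,"hand":1},{"dx":31.5,"dy":0,"dz":-18,"wx":0,"wy":0,"wz":0,"hand":1},{"dx":35,"dy":0,"dz":-20,"wx":0,"wy":0,"wz":0,"hand":1}]'
python3 - <<'E'
from h import *
print(observe()["force"])
im=grab_frame("scene");cv2.imwrite("pics/s5.png",cv2.resize(im[160:280,200:360],None,fx=4.4,fy=4.4,interpolation=2)[...,::-1])
E
```

```text
time_s: 7.0
ee_pos: [0.6351, 0.111, 0.0274]
ee_rot: [0.261, 0.043, 0.964, -0.012]
force: [7.0, -0.5, 2.7]
grip_width: 0.0853
grasp_force: 3.7
[ 7.0162398  -0.4527633   2.70745475]
```

View pics/s5.png

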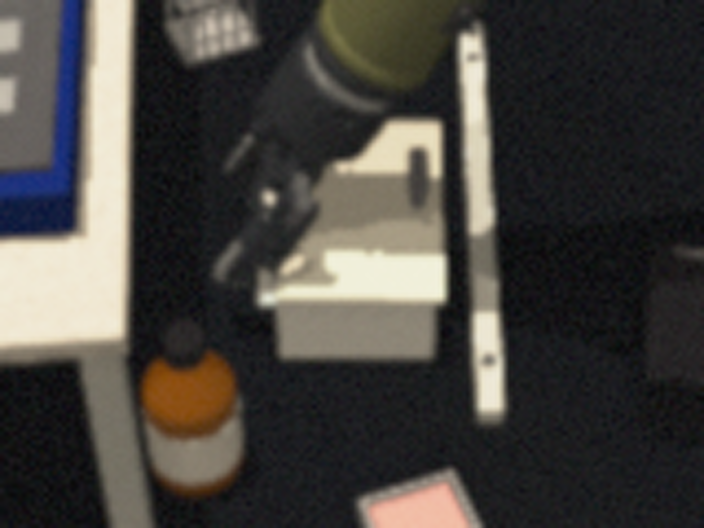

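The rim is hooked by the fingers; ~39 crop px (≈23 mm) gap left between case front (436,358) and strip (475,358).

```bash
python3 -m jog '[{"dx":1.5,"dy":0,"dz":-0.9,"wx":0,"wy":0,"wz":0,"hand":1},{"dx":3,"dy":0,"dz":-1.7,"wx":0,"wy":0,"wz":0,"hand":1},{"dx":4.5,"dy":0,"dz":-2.6,"wx":0,"wy":0,"wz":0,"hand":1},{"dx":6,"dy":0,"dz":-3.5,"wx":0,"wy":0,"wz":0,"hand":1},{"dx":7.5,"dy":0,"dz":-4.3,"wx":0,"wy":0,"wz":0,"hand":1},{"dx":9,"dy":0,"dz":-5.2,"wx":0,"wy":0,"wz":0,"hand":1},{"dx":10.5,"dy":0,"dz":-6,"wx":0,"wy":0,"wz":0,"hand":1},{"dx":12,"dy":0,"dz":-6.9,"wx":0,"wy":0,"wz":0,"hand":1},{"dx":13,"dy":0,"dz":-7.5,"wx":0,"wy":0,"wz":0,"hand":1},{"dx":13.9,"dy":0,"dz":-8,"wx":0,"wy":0,"wz":0,"hand":1}]'
python3 -m jog '[{"dx":0.4,"dy":0,"dz":-0.2,"wx":0,"wy":0,"wz":0,"hand":1},{"dx":0.8,"dy":0,"dz":-0.4,"wx":0,"wy":0,"wz":0,"hand":1},{"dx":1.2,"dy":0,"dz":-0.7,"wx":0,"wy":0,"wz":0,"hand":1},{"dx":1.6,"dy":0,"dz":-0.9,"wx":0,"wy":0,"wz":0,"hand":1},{"dx":2,"dy":0,"dz":-1.1,"wx":0,"wy":0,"wz":0,"hand":1},{"dx":2.4,"dy":0,"dz":-1.3,"wx":0,"wy":0,"wz":0,"hand":1},{"dx":2.7,"dy":0,"dz":-1.5,"wx":0,"wy":0,"wz":0,"hand":1},{"dx":3,"dy":0,"dz":-1.7,"wx":0,"wy":0,"wz":0,"hand":1},{"dx":3.3,"dy":0,"dz":-1.9,"wx":0,"wy":0,"wz":0,"hand":1},{"dx":3.5,"dy":0,"dz":-2,"wx":0,"wy":0,"wz":0,"hand":1}]'
```

```text
time_s: 8.05
ee_pos: [0.6193, 0.1123, 0.0274]
ee_rot: [0.261, 0.043, 0.964, -0.012]
force: [7.0, -1.0, 4.3]
grip_width: 0.0852
grasp_force: 3.8
time_s: 9.05
ee_pos: [0.6154, 0.1126, 0.0274]
ee_rot: [0.261, 0.044, 0.964, -0.012]
force: [6.1, -0.5, 3.9]
grip_width: 0.0854
grasp_force: 3.9
```

```bash
python3 -m jog '[{"dx":0.4,"dy":0,"dz":-0.2,"wx":0,"wy":0,"wz":0,"hand":1},{"dx":0.8,"dy":0,"dz":-0.4,"wx":0,"wy":0,"wz":0,"hand":1},{"dx":1.2,"dy":0,"dz":-0.7,"wx":0,"wy":0,"wz":0,"hand":1},{"dx":1.6,"dy":0,"dz":-0.9,"wx":0,"wy":0,"wz":0,"hand":1},{"dx":2,"dy":0,"dz":-1.1,"wx":0,"wy":0,"wz":0,"hand":1},{"dx":2.4,"dy":0,"dz":-1.3,"wx":0,"wy":0,"wz":0,"hand":1},{"dx":2.7,"dy":0,"dz":-1.5,"wx":0,"wy":0,"wz":0,"hand":1},{"dx":3,"dy":0,"dz":-1.7,"wx":0,"wy":0,"wz":0,"hand":1},{"dx":3.3,"dy":0,"dz":-1.9,"wx":0,"wy":0,"wz":0,"hand":1},{"dx":3.5,"dy":0,"dz":-2,"wx":0,"wy":0,"wz":0,"hand":1}]'
python3 - <<'E'
from h import *
im=grab_frame("scene");cv2.imwrite("pics/s6.png",cv2.resize(im[160:280,230:350],None,fx=5,fy=5,interpolation=2)[...,::-1])
E
```

```text
time_s: 10.05
ee_pos: [0.6114, 0.1129, 0.0274]
ee_rot: [0.261, 0.044, 0.964, -0.012]
force: [6.8, 0.2, 3.7]
grip_width: 0.0853
grasp_force: 3.9
```

View pics/s6.png

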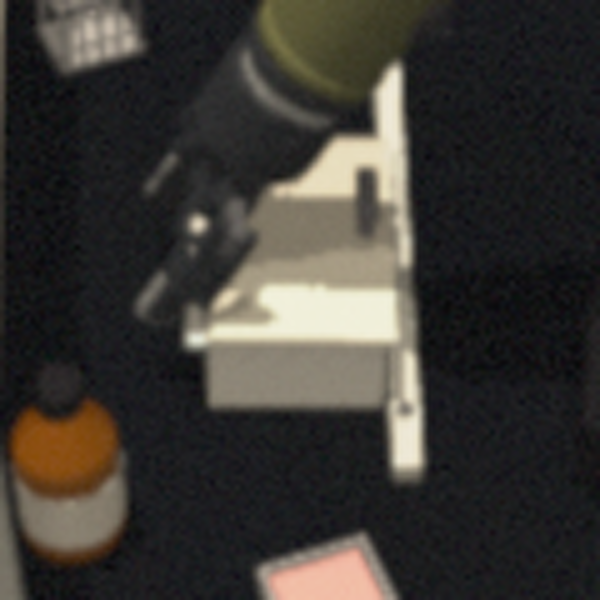

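The case front edge (387,408) is within a couple of mm of the strip (390,408). Creep on.

```bash
python3 -m jog '[{"dx":0.2,"dy":0,"dz":-0.1,"wx":0,"wy":0,"wz":0,"hand":1},{"dx":0.4,"dy":0,"dz":-0.2,"wx":0,"wy":0,"wz":0,"hand":1},{"dx":0.6,"dy":0,"dz":-0.3,"wx":0,"wy":0,"wz":0,"hand":1},{"dx":0.8,"dy":0,"dz":-0.5,"wx":0,"wy":0,"wz":0,"hand":1},{"dx":1,"dy":0,"dz":-0.6,"wx":0,"wy":0,"wz":0,"hand":1},{"dx":1.2,"dy":0,"dz":-0.7,"wx":0,"wy":0,"wz":0,"hand":1},{"dx":1.4,"dy":0,"dz":-0.8,"wx":0,"wy":0,"wz":0,"hand":1},{"dx":1.6,"dy":0,"dz":-0.9,"wx":0,"wy":0,"wz":0,"hand":1},{"dx":1.7,"dy":0,"dz":-1,"wx":0,"wy":0,"wz":0,"hand":1},{"dx":1.7,"dy":0,"dz":-1,"wx":0,"wy":0,"wz":0,"hand":1}]'
```

```text
time_s: 11.1
ee_pos: [0.6094, 0.113, 0.0274]
ee_rot: [0.261, 0.044, 0.964, -0.013]
force: [6.9, -0.6, 3.1]
grip_width: 0.0855
grasp_force: 3.9
```

```bash
python3 -m jog '[{"dx":0.2,"dy":0,"dz":-0.1,"wx":0,"wy":0,"wz":0,"hand":1},{"dx":0.4,"dy":0,"dz":-0.2,"wx":0,"wy":0,"wz":0,"hand":1},{"dx":0.6,"dy":0,"dz":-0.3,"wx":0,"wy":0,"wz":0,"hand":1},{"dx":0.8,"dy":0,"dz":-0.5,"wx":0,"wy":0,"wz":0,"hand":1},{"dx":1,"dy":0,"dz":-0.6,"wx":0,"wy":0,"wz":0,"hand":1},{"dx":1.2,"dy":0,"dz":-0.7,"wx":0,"wy":0,"wz":0,"hand":1},{"dx":1.4,"dy":0,"dz":-0.8,"wx":0,"wy":0,"wz":0,"hand":1},{"dx":1.6,"dy":0,"dz":-0.9,"wx":0,"wy":0,"wz":0,"hand":1},{"dx":1.7,"dy":0,"dz":-1,"wx":0,"wy":0,"wz":0,"hand":1},{"dx":1.7,"dy":0,"dz":-1,"wx":0,"wy":0,"wz":0,"hand":1}]'
```

```text
time_s: 12.1
ee_pos: [0.6079, 0.1133, 0.0274]
ee_rot: [0.261, 0.043, 0.964, -0.012]
force: [9.1, -1.1, 1.8]
grip_width: 0.0853
grasp_force: 4.1
```

```bash
python3 -m jog '[{"dx":0.2,"dy":0,"dz":-0.1,"wx":0,"wy":0,"wz":0,"hand":1},{"dx":0.3,"dy":0,"dz":-0.2,"wx":0,"wy":0,"wz":0,"hand":1},{"dx":0.4,"dy":0,"dz":-0.2,"wx":0,"wy":0,"wz":0,"hand":1},{"dx":0.5,"dy":0,"dz":-0.3,"wx":0,"wy":0,"wz":0,"hand":1},{"dx":0.6,"dy":0,"dz":-0.3,"wx":0,"wy":0,"wz":0,"hand":1},{"dx":0.7,"dy":0,"dz":-0.4,"wx":0,"wy":0,"wz":0,"hand":1},{"dx":0.8,"dy":0,"dz":-0.5,"wx":0,"wy":0,"wz":0,"hand":1},{"dx":0.9,"dy":0,"dz":-0.5,"wx":0,"wy":0,"wz":0,"hand":1},{"dx":0.9,"dy":0,"dz":-0.5,"wx":0,"wy":0,"wz":0,"hand":1},{"dx":0.9,"dy":0,"dz":-0.5,"wx":0,"wy":0,"wz":0,"hand":1}]'
```

```text
time_s: 13.1
ee_pos: [0.6077, 0.1133, 0.0277]
ee_rot: [0.262, 0.043, 0.964, -0.013]
force: [11.2, -1.5, 0.9]
grip_width: 0.0853
grasp_force: 4.8
```

Contact: motion stopped and force rose to 11 N. Back off from the rim and withdraw along the tool axis.

```bash
python3 -m jog '[{"dx":-3,"dy":0,"dz":1.5,"wx":0,"wy":0,"wz":0,"hand":1},{"dx":-7,"dy":0,"dz":4,"wx":0,"wy":0,"wz":0,"hand":1},{"dx":-7,"dy":0,"dz":-10,"wx":0,"wy":0,"wz":0,"hand":1},{"dx":-7,"dy":0,"dz":-25,"wx":0,"wy":0,"wz":0,"hand":1},{"dx":-7,"dy":0,"dz":-45,"wx":0,"wy":0,"wz":0,"hand":1},{"dx":-7,"dy":0,"dz":-70,"wx":0,"wy":0,"wz":0,"hand":1},{"dx":-7,"dy":0,"dz":-100,"wx":0,"wy":0,"wz":0,"hand":1},{"dx":-7,"dy":0,"dz":-130,"wx":0,"wy":0,"wz":0,"hand":1},{"dx":-7,"dy":0,"dz":-160,"wx":0,"wy":0,"wz":0,"hand":1},{"dx":-7,"dy":0,"dz":-180,"wx":0,"wy":0,"wz":0,"hand":1}]'
python3 -m jog '[{"dx":0,"dy":40,"dz":0,"wx":0,"wy":0,"wz":0,"hand":1},{"dx":0,"dy":80,"dz":0,"wx":0,"wy":0,"wz":0,"hand":1},{"dx":0,"dy":120,"dz":0,"wx":0,"wy":0,"wz":0,"hand":1},{"dx":20,"dy":160,"dz":-10,"wx":0,"wy":0,"wz":0,"hand":1},{"dx":40,"dy":200,"dz":-20,"wx":0,"wy":0,"wz":0,"hand":1},{"dx":40,"dy":240,"dz":-20,"wx":0,"wy":0,"wz":0,"hand":1},{"dx":40,"dy":280,"dz":-20,"wx":0,"wy":0,"wz":0,"hand":1},{"dx":40,"dy":300,"dz":-20,"wx":0,"wy":0,"wz":0,"hand":1},{"dx":40,"dy":300,"dz":-20,"wx":0,"wy":0,"wz":0,"hand":1},{"dx":40,"dy":300,"dz":-20,"wx":0,"wy":0,"wz":0,"hand":1}]'
python3 - <<'E'
from h import *
im=grab_frame("top");cv2.imwrite("pics/t7full.png",im[...,::-1]);cv2.imwrite("pics/t7.png",cv2.resize(im[130:260,200:380],None,fx=4.4,fy=4.4,interpolation=2)[...,::-1])
im=grab_frame("scene");cv2.imwrite("pics/s7full.png",im[...,::-1])
E
```

```text
time_s: 14.1
ee_pos: [0.517, 0.1206, 0.185]
ee_rot: [0.258, 0.043, 0.965, -0.013]
force: [0.5, 0.3, 0.7]
grip_width: 0.0852
grasp_force: 0.0
time_s: 15.1
ee_pos: [0.5012, 0.4224, 0.1802]
ee_rot: [0.258, 0.043, 0.965, -0.014]
force: [-0.3, -1.2, 0.0]
grip_width: 0.0853
grasp_force: 0.0
```

View pics/t7.png

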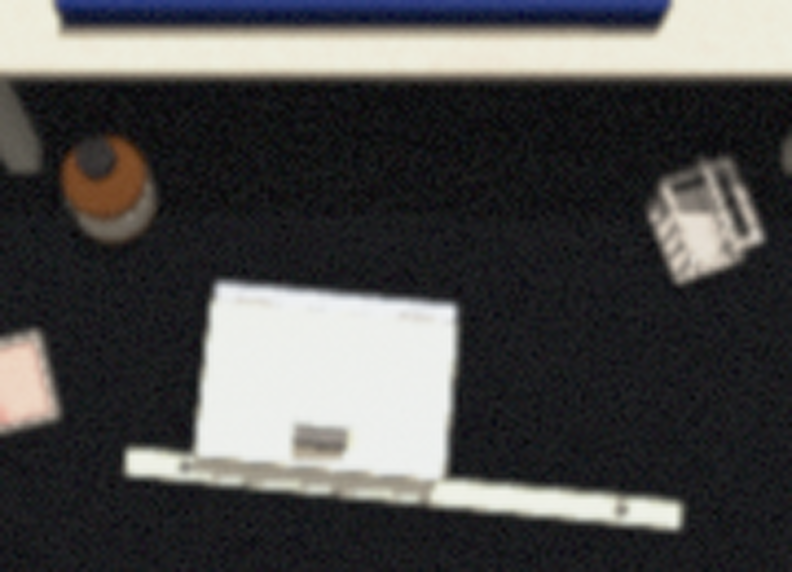

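The case lies flush and parallel to the strip (front edge (197,458)-(443,480) over the strip); knob at crop (320,438). Computing the knob pose and grasp.

Run:
```python
from h import *
o=np.array((200,130))
for n,uv,z in (("lidFL",(197,458),.0615),("lidFR",(443,480),.0615),("rimL",(217,281),.055),("rimR",(458,302),.055),("knobTL",(293,423),.0985),("knobTR",(349,428),.0985),("knobmid",(320,430),.0985),("knobmid",(320,434),.0915)):
    print(n,np.round(ray("top",o+np.array(uv)/4.4-.4,z),4))
h=np.array([np.cos(YAW),np.sin(YAW),0]);y=np.array([-h[1],h[0],0])
# rear-rim / front midpoint model check: knob
a=(ray("top",o+np.array((197,458))/4.4-.4,.0615)+ray("top",o+np.array((443,480))/4.4-.4,.0615))/2
b=(ray("top",o+np.array((217,281))/4.4-.4,.055)+ray("top",o+np.array((458,302))/4.4-.4,.055))/2
print(a,b,"len",(b-a)@h)
c=((a+56*.001*h)+(b-62*.001*h))/2
print("centre",c,"knob",c-.04*h,"hinge",c+.05*h)
```

```text
lidFL [0.4688 0.2063 0.0615]
lidFR [0.4557 0.0445 0.0615]
rimL [0.5902 0.1961 0.055 ]
rimR [0.5771 0.0335 0.055 ]
knobTL [0.4868 0.1426 0.0985]
knobTR [0.4839 0.1068 0.0985]
knobmid [0.4825 0.1253 0.0985]
knobmid [0.4809 0.1253 0.0915]
[0.46225522 0.12536865 0.0615    ] [0.58364942 0.11479712 0.055     ] len 0.1218533542290831
centre [0.5199642  0.12034957 0.05825   ] knob [0.48012255 0.12390534 0.05825   ] hinge [0.56976625 0.11590485 0.05825   ]
```

Run:
```python
from h import *
Rt=tool(YAW,np.radians(40));z=Rt.apply([0,0,1]);K=np.array([.481,.1245,.0915])
print(K+.022*z);goto(K+.022*z-.1*z,Rt)
```

```text
[0.49508534 0.12324292 0.07464702]
d [  53.3 -297.7    5. ] w [-0.005 -0.174  0.001] t 15.2
```

```bash
python3 -m jog '[{"dx":7,"dy":-40,"dz":0,"wx":0,"wy":-0.03,"wz":0,"hand":1},{"dx":14,"dy":-80,"dz":1,"wx":0,"wy":-0.06,"wz":0,"hand":1},{"dx":21,"dy":-120,"dz":2,"wx":0,"wy":-0.09,"wz":0,"hand":1},{"dx":28,"dy":-160,"dz":3,"wx":-0.003,"wy":-0.12,"wz":0,"hand":1},{"dx":35,"dy":-200,"dz":4,"wx":-0.005,"wy":-0.15,"wz":0,"hand":1},{"dx":42,"dy":-240,"dz":5,"wx":-0.005,"wy":-0.174,"wz":0,"hand":1},{"dx":50,"dy":-275,"dz":5,"wx":-0.005,"wy":-0.174,"wz":0,"hand":1},{"dx":53,"dy":-298,"dz":5,"wx":-0.005,"wy":-0.174,"wz":0,"hand":1},{"dx":53,"dy":-298,"dz":5,"wx":-0.005,"wy":-0.174,"wz":0,"hand":1},{"dx":53,"dy":-298,"dz":5,"wx":-0.005,"wy":-0.174,"wz":0,"hand":1}]'
python3 - <<'E'
from h import *
Rt=tool(YAW,np.radians(40));z=Rt.apply([0,0,1]);K=np.array([.481,.1245,.0915])
goto(K+.022*z,Rt)
E
```

```text
time_s: 16.2
ee_pos: [0.4402, 0.1359, 0.1615]
ee_rot: [0.337, 0.044, 0.94, -0.016]
force: [-0.1, 0.1, 0.2]
grip_width: 0.0853
grasp_force: 0.0
d [ 12.1  -7.3 102.5] w [-0.004 -0.009 -0.003] t 16.2
```

```bash
python3 -m jog '[{"dx":6,"dy":-4,"dz":0,"wx":0,"wy":0,"wz":0,"hand":1},{"dx":10,"dy":-6,"dz":0,"wx":0,"wy":0,"wz":0,"hand":1},{"dx":10,"dy":-6,"dz":15,"wx":0,"wy":0,"wz":0,"hand":1},{"dx":10,"dy":-6,"dz":30,"wx":0,"wy":0,"wz":0,"hand":1},{"dx":10,"dy":-6,"dz":45,"wx":0,"wy":0,"wz":0,"hand":1},{"dx":10,"dy":-6,"dz":60,"wx":0,"wy":0,"wz":0,"hand":1},{"dx":10,"dy":-6,"dz":70,"wx":0,"wy":0,"wz":0,"hand":1},{"dx":10,"dy":-6,"dz":70,"wx":0,"wy":0,"wz":0,"hand":1},{"dx":10,"dy":-6,"dz":70,"wx":0,"wy":0,"wz":0,"hand":1},{"dx":10,"dy":-6,"dz":70,"wx":0,"wy":0,"wz":0,"hand":1}]'
python3 - <<'E'
from h import *
Rt=tool(YAW,np.radians(40));z=Rt.apply([0,0,1]);K=np.array([.481,.1245,.0915])
goto(K+.022*z,Rt)
E
```

```text
time_s: 17.2
ee_pos: [0.4591, 0.1257, 0.131]
ee_rot: [0.318, 0.044, 0.947, -0.018]
force: [0.7, -0.4, 0.4]
grip_width: 0.0852
grasp_force: 0.0
d [ 5.4  1.4 66.7] w [-0.009 -0.049 -0.   ] t 17.2
```

Run:
```python
from h import *
s=observe();print(np.round(s["joints"],3))
K=np.array([.481,.1245,.0915])
for t in (20,):
    Rt=tool(YAW,np.radians(t));z=Rt.apply([0,0,1]);print(t)
    goto(K+.022*z-.05*z,Rt);goto(K+.022*z,Rt)
```

```text
[ 0.411  0.185  2.327 -1.424  0.305  0.258]
20
d [-1.8  1.  18. ] w [-0.009  0.3   -0.002] t 17.2
d [13.   1.4 65.7] w [-0.009  0.3   -0.002] t 17.2
```

Elbow and joint 4 are at their limits at 40° tilt; go to 20° instead.

```bash
python3 -m jog '[{"dx":0,"dy":0,"dz":-10,"wx":0,"wy":0.05,"wz":0,"hand":1},{"dx":0,"dy":0,"dz":-20,"wx":0,"wy":0.1,"wz":0,"hand":1},{"dx":0,"dy":0,"dz":-20,"wx":0,"wy":0.15,"wz":0,"hand":1},{"dx":0,"dy":0,"dz":-20,"wx":0,"wy":0.2,"wz":0,"hand":1},{"dx":0,"dy":1,"dz":-20,"wx":-0.005,"wy":0.25,"wz":0,"hand":1},{"dx":0,"dy":1,"dz":-10,"wx":-0.009,"wy":0.3,"wz":-0.002,"hand":1},{"dx":-2,"dy":1,"dz":0,"wx":-0.009,"wy":0.3,"wz":-0.002,"hand":1},{"dx":-2,"dy":1,"dz":10,"wx":-0.009,"wy":0.3,"wz":-0.002,"hand":1},{"dx":-2,"dy":1,"dz":18,"wx":-0.009,"wy":0.3,"wz":-0.002,"hand":1},{"dx":-2,"dy":1,"dz":18,"wx":-0.009,"wy":0.3,"wz":-0.002,"hand":1}]'
python3 - <<'E'
from h import *
s=observe();print(np.round(s["joints"],3))
K=np.array([.481,.1245,.0915])
Rt=tool(YAW,np.radians(20));z=Rt.apply([0,0,1])
goto(K+.022*z,Rt)
E
```

```text
time_s: 18.2
ee_pos: [0.4703, 0.1249, 0.1157]
ee_rot: [0.172, 0.043, 0.984, -0.009]
force: [0.7, -0.3, -0.1]
grip_width: 0.0854
grasp_force: 0.0
[ 0.263  0.206  2.098 -0.239  0.524 -1.032]
d [-2.   0.7 48.4] w [-0.002 -0.004  0.001] t 18.2
```

```bash
python3 -m jog '[{"dx":-2,"dy":0.7,"dz":8,"wx":0,"wy":0,"wz":0,"hand":1},{"dx":-2,"dy":0.7,"dz":16,"wx":0,"wy":0,"wz":0,"hand":1},{"dx":-2,"dy":0.7,"dz":24,"wx":0,"wy":0,"wz":0,"hand":1},{"dx":-2,"dy":0.7,"dz":32,"wx":0,"wy":0,"wz":0,"hand":1},{"dx":-2,"dy":0.7,"dz":38,"wx":0,"wy":0,"wz":0,"hand":1},{"dx":-2,"dy":0.7,"dz":42,"wx":0,"wy":0,"wz":0,"hand":1},{"dx":-2,"dy":0.7,"dz":45,"wx":0,"wy":0,"wz":0,"hand":1},{"dx":-2,"dy":0.7,"dz":48,"wx":0,"wy":0,"wz":0,"hand":1},{"dx":-2,"dy":0.7,"dz":48,"wx":0,"wy":0,"wz":0,"hand":1},{"dx":-2,"dy":0.7,"dz":48,"wx":0,"wy":0,"wz":0,"hand":1}]'
python3 - <<'E'
from h import *
s=observe();print(np.round(s["joints"],3))
K=np.array([.481,.1245,.0915])
Rt=tool(YAW,np.radians(20));z=Rt.apply([0,0,1])
goto(K+.022*z,Rt)
im=grab_frame("scene");cv2.imwrite("pics/s8.png",cv2.resize(im[150:270,230:350],None,fx=5,fy=5,interpolation=2)[...,::-1])
E
```

```text
time_s: 19.2
ee_pos: [0.49, 0.1245, 0.0733]
ee_rot: [0.173, 0.044, 0.984, -0.008]
force: [-0.2, -0.1, 0.7]
grip_width: 0.0857
grasp_force: 0.0
[ 0.248  0.307  2.12  -0.294  0.399 -0.98 ]
d [ 2.2 -0.8  1.8] w [ 0. -0.  0.] t 19.2
```

View pics/s8.png

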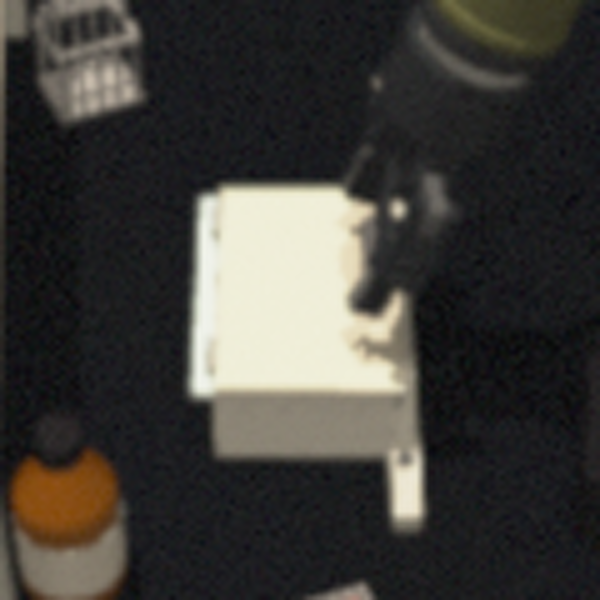

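Fingers straddle the knob region (tips at (365,300)), lid and case undisturbed. Close gently to just under the 36 mm rod.

```bash
python3 -m jog '[{"dx":2,"dy":-0.5,"dz":1,"wx":0,"wy":0,"wz":0,"hand":0.6},{"dx":2,"dy":-0.5,"dz":1,"wx":0,"wy":0,"wz":0,"hand":0.3},{"dx":2,"dy":-0.5,"dz":1,"wx":0,"wy":0,"wz":0,"hand":0.1},{"dx":2,"dy":-0.5,"dz":1,"wx":0,"wy":0,"wz":0,"hand":0},{"dx":2,"dy":-0.5,"dz":1,"wx":0,"wy":0,"wz":0,"hand":-0.05},{"dx":2,"dy":-0.5,"dz":1,"wx":0,"wy":0,"wz":0,"hand":-0.1},{"dx":2,"dy":-0.5,"dz":1,"wx":0,"wy":0,"wz":0,"hand":-0.15},{"dx":2,"dy":-0.5,"dz":1,"wx":0,"wy":0,"wz":0,"hand":-0.18},{"dx":2,"dy":-0.5,"dz":1,"wx":0,"wy":0,"wz":0,"hand":-0.2},{"dx":2,"dy":-0.5,"dz":1,"wx":0,"wy":0,"wz":0,"hand":-0.2}]'
```

```text
time_s: 20.25
ee_pos: [0.4883, 0.1239, 0.0717]
ee_rot: [0.173, 0.044, 0.984, -0.008]
force: [-1.7, -2.7, 4.1]
grip_width: 0.0353
grasp_force: 44.0
```

Run:
```python
from h import *
t=np.radians(20);s,c=np.sin(t),np.cos(t)
def P(f):
    a=np.pi-np.arctan2(36,90)-f;r=np.hypot(90,36);return np.array([r*np.cos(a),r*np.sin(a)])
for a,b in((0,.5),(.5,1.1),(1.1,1.7)):
    for f in np.linspace(a,b,11)[1:]:
        d=P(f)-P(a);print(round(f,2),np.round([-c*d[0]-s*d[1],s*d[0]-c*d[1]],1))
```

```text
0.05 [-3.3 -3.5]
0.1 [-6.8 -6.9]
0.15 [-10.5 -10.1]
0.2 [-14.3 -13.1]
0.25 [-18.2 -15.9]
0.3 [-22.3 -18.5]
0.35 [-26.5 -20.9]
0.4 [-30.9 -23. ]
0.45 [-35.3 -25. ]
0.5 [-39.8 -26.7]
0.56 [-5.5 -1.8]
0.62 [-11.2  -3.2]
0.68 [-16.9  -4.3]
0.74 [-22.6  -5.1]
0.8 [-28.4  -5.5]
0.86 [-34.3  -5.6]
0.92 [-40.1  -5.3]
0.98 [-45.8  -4.7]
1.04 [-51.6  -3.7]
1.1 [-57.2  -2.4]
1.16 [-5.6  1.7]
1.22 [-11.    3.6]
1.28 [-16.4   6. ]
1.34 [-21.6   8.6]
1.4 [-26.6  11.5]
1.46 [-31.4  14.7]
1.52 [-36.1  18.3]
1.58 [-40.5  22. ]
1.64 [-44.6  26.1]
1.7 [-48.6  30.4]
```

```bash
python3 -m jog '[{"dx":-3.3,"dy":0,"dz":-3.5,"wx":0,"wy":0,"wz":0,"hand":-0.17},{"dx":-6.8,"dy":0,"dz":-6.9,"wx":0,"wy":0,"wz":0,"hand":-0.17},{"dx":-10.5,"dy":0,"dz":-10.1,"wx":0,"wy":0,"wz":0,"hand":-0.17},{"dx":-14.3,"dy":0,"dz":-13.1,"wx":0,"wy":0,"wz":0,"hand":-0.17},{"dx":-18.2,"dy":0,"dz":-15.9,"wx":0,"wy":0,"wz":0,"hand":-0.17},{"dx":-22.3,"dy":0,"dz":-18.5,"wx":0,"wy":0,"wz":0,"hand":-0.17},{"dx":-26.5,"dy":0,"dz":-20.9,"wx":0,"wy":0,"wz":0,"hand":-0.17},{"dx":-30.9,"dy":0,"dz":-23,"wx":0,"wy":0,"wz":0,"hand":-0.17},{"dx":-35.3,"dy":0,"dz":-25,"wx":0,"wy":0,"wz":0,"hand":-0.17},{"dx":-39.8,"dy":0,"dz":-26.7,"wx":0,"wy":0,"wz":0,"hand":-0.17}]'
python3 - <<'E'
from h import *
im=grab_frame("scene");cv2.imwrite("pics/s9.png",cv2.resize(im[150:270,230:350],None,fx=5,fy=5,interpolation=2)[...,::-1])
E
```

```text
time_s: 21.25
ee_pos: [0.5163, 0.1214, 0.1104]
ee_rot: [0.173, 0.044, 0.984, -0.008]
force: [-2.4, -3.2, -1.7]
grip_width: 0.0358
grasp_force: 21.9
```

View pics/s9.png

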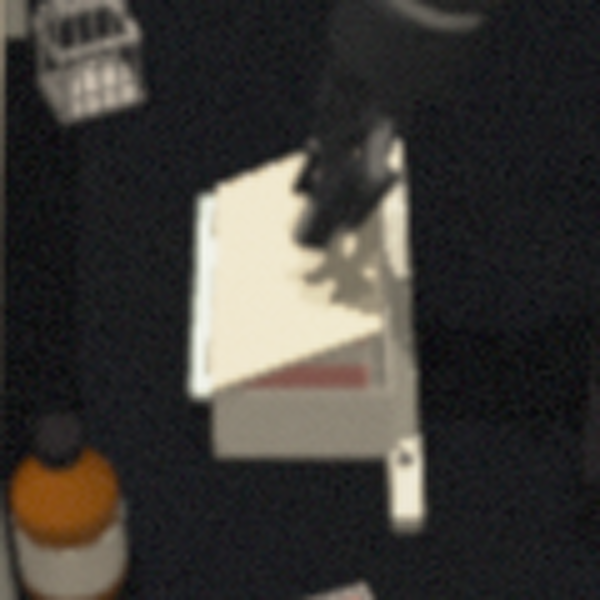

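The lid rises with the knob (front corner at (385,325)), case unmoved (rim still at column 195-215). Continue the arc.

```bash
python3 -m jog '[{"dx":-5.5,"dy":0,"dz":-1.8,"wx":0,"wy":0,"wz":0,"hand":-0.17},{"dx":-11.2,"dy":0,"dz":-3.2,"wx":0,"wy":0,"wz":0,"hand":-0.17},{"dx":-16.9,"dy":0,"dz":-4.3,"wx":0,"wy":0,"wz":0,"hand":-0.17},{"dx":-22.6,"dy":0,"dz":-5.1,"wx":0,"wy":0,"wz":0,"hand":-0.17},{"dx":-28.4,"dy":0,"dz":-5.5,"wx":0,"wy":0,"wz":0,"hand":-0.17},{"dx":-34.3,"dy":0,"dz":-5.6,"wx":0,"wy":0,"wz":0,"hand":-0.17},{"dx":-40.1,"dy":0,"dz":-5.3,"wx":0,"wy":0,"wz":0,"hand":-0.17},{"dx":-45.8,"dy":0,"dz":-4.7,"wx":0,"wy":0,"wz":0,"hand":-0.17},{"dx":-51.6,"dy":0,"dz":-3.7,"wx":0,"wy":0,"wz":0,"hand":-0.17},{"dx":-57.2,"dy":0,"dz":-2.4,"wx":0,"wy":0,"wz":0,"hand":-0.17}]'
```

```text
time_s: 22.3
ee_pos: [0.5701, 0.1169, 0.1323]
ee_rot: [0.174, 0.044, 0.984, -0.008]
force: [-2.9, -1.2, 0.6]
grip_width: 0.0353
grasp_force: 22.0
```

```bash
python3 -m jog '[{"dx":-5.6,"dy":0,"dz":1.7,"wx":0,"wy":0,"wz":0,"hand":-0.17},{"dx":-11,"dy":0,"dz":3.6,"wx":0,"wy":0,"wz":0,"hand":-0.17},{"dx":-16.4,"dy":0,"dz":6,"wx":0,"wy":0,"wz":0,"hand":-0.17},{"dx":-21.6,"dy":0,"dz":8.6,"wx":0,"wy":0,"wz":0,"hand":-0.17},{"dx":-26.6,"dy":0,"dz":11.5,"wx":0,"wy":0,"wz":0,"hand":-0.17},{"dx":-31.4,"dy":0,"dz":14.7,"wx":0,"wy":0,"wz":0,"hand":-0.17},{"dx":-36.1,"dy":0,"dz":18.3,"wx":0,"wy":0,"wz":0,"hand":-0.17},{"dx":-40.5,"dy":0,"dz":22,"wx":0,"wy":0,"wz":0,"hand":-0.17},{"dx":-44.6,"dy":0,"dz":26.1,"wx":0,"wy":0,"wz":0,"hand":-0.17},{"dx":-48.6,"dy":0,"dz":30.4,"wx":0,"wy":0,"wz":0,"hand":-0.17}]'
python3 - <<'E'
from h import *
im=grab_frame("scene");cv2.imwrite("pics/s10.png",cv2.resize(im[130:270,190:350],None,fx=4,fy=4,interpolation=2)[...,::-1])
E
```

```text
time_s: 23.3
ee_pos: [0.6263, 0.112, 0.1202]
ee_rot: [0.174, 0.044, 0.984, -0.007]
force: [-0.6, -1.3, 3.6]
grip_width: 0.0359
grasp_force: 22.9
```

View pics/s10.png

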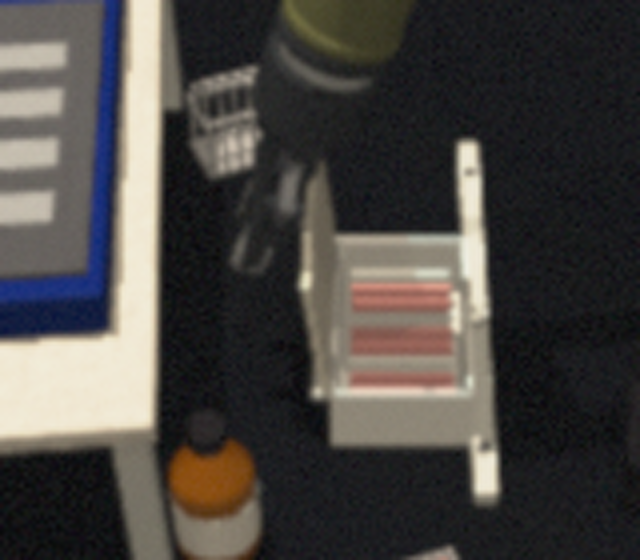

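The lid stands past vertical (≈1.69 rad), case still flush. Release, follow slightly rearward so the lid can fall free, then rise vertically.

```bash
python3 -m jog '[{"dx":0,"dy":0,"dz":0,"wx":0,"wy":0,"wz":0,"hand":0},{"dx":0,"dy":0,"dz":0,"wx":0,"wy":0,"wz":0,"hand":0.3},{"dx":-5.6,"dy":0,"dz":2,"wx":0,"wy":0,"wz":0,"hand":0.6},{"dx":-11.3,"dy":0,"dz":4.1,"wx":0,"wy":0,"wz":0,"hand":0.6},{"dx":-11.3,"dy":0,"dz":4.1,"wx":0,"wy":0,"wz":0,"hand":0.6},{"dx":-11.3,"dy":0,"dz":4.1,"wx":0,"wy":0,"wz":0,"hand":0.6},{"dx":-14.7,"dy":0,"dz":-5.3,"wx":0,"wy":0,"wz":0,"hand":0.6},{"dx":-20,"dy":0,"dz":-20,"wx":0,"wy":0,"wz":0,"hand":0.6},{"dx":-26.7,"dy":0,"dz":-38,"wx":0,"wy":0,"wz":0,"hand":0.6},{"dx":-33.5,"dy":0,"dz":-57,"wx":0,"wy":0,"wz":0,"hand":0.6}]'
python3 -m jog '[{"dx":-7,"dy":0,"dz":-19,"wx":0,"wy":0,"wz":0,"hand":0.6},{"dx":-14,"dy":0,"dz":-38,"wx":0,"wy":0,"wz":0,"hand":0.6},{"dx":-17,"dy":0,"dz":-56,"wx":0,"wy":0,"wz":0,"hand":0.6},{"dx":-14,"dy":0,"dz":-85,"wx":0,"wy":0,"wz":0,"hand":0.6},{"dx":-8,"dy":0,"dz":-115,"wx":0,"wy":0,"wz":0,"hand":0.6},{"dx":20,"dy":0,"dz":-130,"wx":0,"wy":0,"wz":0,"hand":0.6},{"dx":50,"dy":0,"dz":-140,"wx":0,"wy":0,"wz":0,"hand":0.6},{"dx":90,"dy":0,"dz":-140,"wx":0,"wy":0,"wz":0,"hand":0.6},{"dx":120,"dy":0,"dz":-140,"wx":0,"wy":0,"wz":0,"hand":0.6},{"dx":120,"dy":0,"dz":-140,"wx":0,"wy":0,"wz":0,"hand":0.6}]'
python3 - <<'E'
from h import *
im=grab_frame("scene");cv2.imwrite("pics/s11.png",cv2.resize(im[130:270,190:350],None,fx=4,fy=4,interpolation=2)[...,::-1])
print(observe()["force"],observe()["joint_vel"])
E
```

```text
time_s: 24.35
ee_pos: [0.6367, 0.1109, 0.1861]
ee_rot: [0.173, 0.044, 0.984, -0.008]
force: [-1.1, -0.3, -1.0]
grip_width: 0.0684
grasp_force: 0.0
time_s: 25.35
ee_pos: [0.4711, 0.1246, 0.2739]
ee_rot: [0.17, 0.043, 0.984, -0.008]
force: [-0.5, -0.0, -0.3]
grip_width: 0.0684
grasp_force: 0.0
[ 0.32178435 -0.19227466  0.26186354] [-0.01670751  0.02897451 -0.07871425 -0.00613879 -0.03188177 -0.00559365]
```

View pics/s11.png

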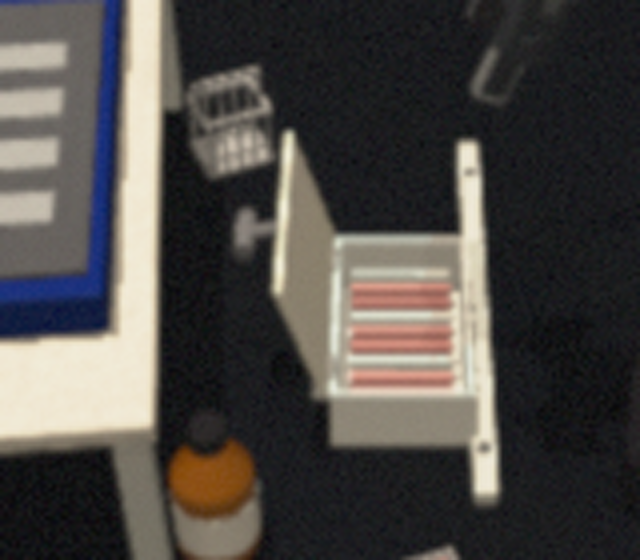

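The lid leans back open on its own (knob at (250,230)). The case front (475,420) is still against the strip, and the arm is clear.

```bash
python3 -c "
from rig import *
print(hand_in())"
```

```text
the job is handed in; nothing more can be done
None
```

The case is drawn out and flush against the strip, the lid stays open by itself, the bystanders I could see look unmoved, and the job is handed in at about 25 s; the verdict was not shown.

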